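# Charge the tumbling drum with ball feet

### The job

Turn the tumbling drum by its star wheel until the loading mouth, which starts hidden away from the top, points straight up. Then tip the trough with its lever so that all three wooden balls roll into the drum, let the trough back down onto its rest, and leave the mouth pointing up. Move the balls only by tipping the trough, let none fall outside, and leave the mallet, glue bottle and tray where they are.

Things in the scene. Friction and masses are not known exactly. Their poses are not given: they have to be found in the camera images.
- machine: Fixed tumbling machine on a plywood base plate 190 x 420 x 15 mm. Origin on the table below the drum's middle; y along the axle (star wheel at -y, trough at +y), x level across it. Axle at z 115 mm; drum y -80 to 80; plate y -180 to 240; two green uprights at x +-50, y 100, to z 273; rest post under the trough's tail at y 190 mm.
- drum (a joint): Angle (rad) of drum and star wheel, turning together without stops (use modulo 2 pi). 0: mouth straight up; positive leans the mouth to machine +x. Plywood drum, 12-sided, 150 mm across, 160 mm long, steel ends; its one opening, the mouth, is 77 mm wide by 150 mm long; balls need it within about 0.2 rad of up. Friction of 0.15 N m (1.5 N at a spoke) keeps it where it is left.
- mouth (a point): Middle of the drum's mouth, 73 mm from the axle; turns with the drum; its z axis points out of the mouth.
- star (a point): Centre of the star wheel, fixed, axes as the machine's, at its x 0, y -140, z 115 mm. Six steel spokes, 16 mm thick, every 60 degrees in the plane y = -140, reaching 113 mm from the axle, one in line with the mouth; hub 60 mm across. Drum end 60 mm away; a bearing block (z below 140) between at y = -100. Turn it by pushing a spoke sideways near the top, from above.
- cradle (a joint): Tip angle (rad) of the aluminium trough. 0: on its rest, tail slightly low; grows as the spout dips into the drum's mouth, stop at 1.2. The balls pass the spout's 6 mm lip at about 0.3 to 0.5; by 0.9 all have run out. The tail is heavy: about 10 N at the lever to tip it; let go, it sinks back to 0 by itself, damped.
- pivot (a point): Middle of the trough's pivot axle, at machine x 0, y 100, z 255 mm; the pivot axis is the machine's x. Trough 66 mm wide, 205 mm long, 42 mm deep, spout towards -y, its spout end 80 mm from the pivot.
- grip (a point): Middle of the lever's bar: black, round, 18 mm thick, 85 mm long, parallel to machine x on its -x side (x -78 to -163, this point -120 mm), 75 mm from the pivot axis; turns with the trough. At cradle 0 the lever leans 0.6 rad from upright to +y (bar at y 142, z 317 mm); tipping swings it over the top to -y. Push it from +y or straddle it loosely from above.
- ball0_center (a point): Centre of a turned wooden ball (cabinet foot), 50 mm diameter, about 42 g, in the trough at the start.
- ball1_center (a point): Centre of a turned wooden ball (cabinet foot), 50 mm diameter, about 42 g, in the trough at the start.
- ball2_center (a point): Centre of a turned wooden ball (cabinet foot), 50 mm diameter, about 42 g, in the trough at the start.
- mallet: Bystander: rubber mallet lying on its side, handle 200 mm, head 68 mm dia x 110 mm. Origin on the table beneath; handle towards its -x.
- glue: Bystander: white bottle 64 mm dia, 170 mm tall, standing. Origin at its underside.
- tray: Bystander: open cardboard tray 160 x 120 x 50 mm. Origin at its underside.
Mind the look-alikes: they are no part of the job. What is shaped like the part that bears ball0_center but green or yellow is not meant.

How it is judged:
By the outcome, as a careful person would: the job done as asked, in the order asked, and still so for the second after the job is handed in, with the robot touching nothing.
It also fails if it takes over 72 s, if anything falls off the work surface, if the arm or the gripper's body presses on something with over 40 N, if the wrist force passes 120 N, or if a joint passes its speed limit or range.

### The arm

A 6-joint arm with a two-finger parallel gripper is mounted at the origin on the work surface. World frame = base frame: x ahead of the robot, y to its left, z up, the work surface at z = 0. Lengths are in m, angles in rad, forces in N, time in s.
With the tool pointing down it reaches from about 0.35 to 0.975 m from the base axis. Payload 4.9 kg.
Tool frame: the origin (TCP) lies on the centre line of the jaws, within the pads' length; the fingertips stand 25 mm ahead of it and the grasp point (between the pads) lies 6 mm ahead of it; z points along the fingers, y is the line along which they close (so a half turn about z gives the same grasp; the last joint's range is limited). The gripper opens to 85 mm and grips with 20 to 120 N. Pads are 22 mm wide; open, the fingers measure 114 mm over their backs; the gripper's body (76 mm by 85 mm) begins 54 mm behind the grasp point. The pads swing forward as they close: fully open they stand 13 mm farther back than shut.
Start: joints at [1.144, 0.053, 1.613, -0, 1.476, -0.119], TCP at [0.189, 0.596, 0.256] pointing down, gripper open.
Joint ranges: [-3.01, 3.01], [-1.01, 2.22], [0.06, 2.58], [-1.02, 4.17], [0.09, 2.62], [-3.14, 3.14]. Speed limits (rad/s): [2.57, 2.57, 3.14, 3.14, 3.14, 3.14].

### API

Orientations are given as a unit quaternion [x, y, z, w].
In Python, from plant import env, eyes gives the robot as it stands.
- The arm moves only by the shell command python3 -m jog 'ROWS'. ROWS is JSON, one flat list of numbers, 7 for each row, row after row: the shift along the tool's x, y, z in mm, then the turn, a rotation vector about the tool's x, y, z in degrees, then the closure, from -1 (fully open) to 1 (shut), so that 0 is half open. In form: [dx, dy, dz, ax, ay, az, claw, dx, dy, dz, ax, ay, az, claw, ...]. A call has 1 to 10 rows; each row shifts and turns the commanded pose from where the row before left it, along the tool's axes as they then stand; what a row does not reach is not made up. A row lasts 1/12 s, in which the tool goes at most 41.7 mm and 7.16 degrees, less where a joint would pass 70% of its speed; a pose out of reach is approached as far as the arm can. A call is refused whole if a number of a shift passes 41.7 or a number of a turn 7.16, either way. A call with a gripper value outside its range is refused whole. The fingers move at their own pace and stop on an object; the grip force is fixed at half the most. Time passes only in rows, so rows that do not move let the fingers close. It gives the time, the measured TCP pose, the force, the opening and the grip force at its end, in the units of the state.
- env.state(): the state, without advancing time (a new reading comes with each control period).
- eyes.get_image(name): name is "scene" or "top" or "wrist"; returns (picture, depth): 480x640x3 uint8, blue, green, red; 480x640 float32, m along the optical axis (not along the pixel's ray), 0 where there is no reading.
- eyes.calibration(name): a dict with "K" (3x3 intrinsics, pixels), "distortion" ([k1, k2, p1, p2, k3] as OpenCV has them; the pictures are not rectified), "world_from_camera" (4x4, takes a point from camera to world coordinates); the wrist camera has in their place "mount" (4x4, takes a point from camera to tool coordinates, whose origin is the TCP and whose axes are the flange's). Camera axes: x right, y up, looking along -z (the intrinsics and any distortion apply to the point x, -y, -z); pixel columns grow to the right and rows downward; lengths in m; the calibration is good to about 2 mm. A picture is of the moment at which its call begins: read the wrist's pose just before it. calibration takes no time and is no camera call.
- env.job_done(): hands the job in; it is judged then, once.
The state is a dict: "time_s": time; "joints": joint angles; "qd": joint speeds; "joint_efforts": joint torques, N m; "eef_pos": TCP position; "eef_rot": TCP orientation; "contact_force": force on the tool from outside, world axes, zero at the start; "wrist_torque": the same for the moment, N m; "opening": opening from 0.0 (shut) to 1.0 (fully open); "grip_force": force on a finger pad.
Only numpy, scipy, OpenCV 4.12 (cv2) and the standard library are available. Lean on these libraries where they do the work, as an engineer would, in place of code of your own. Each camera call takes 0.05 s, during which the arm holds its last target. There are 200 camera calls.

## Working session

There is one attempt and no reset: what is moved stays moved. The work goes in short steps, Python scripts to look and compute and a shell command to move; the robot and the scene stay as the last step left them, time stands still between calls to the robot, and variables do not carry over. Pictures are saved under pics/ and viewed, at most 10 in all, crops included, and the job is handed in when it is done.

```bash
ls; mkdir -p pics; cat > h.py <<'E'
import numpy as np, cv2
from plant import env, eyes
from scipy.spatial.transform import Rotation as R
def cal(n):
    c=eyes.calibration(n); K=np.array(c["K"]); d=np.array(c["distortion"])
    if "mount" in c:
        s=env.state(); T=np.eye(4); T[:3,:3]=R.from_quat(s["eef_rot"]).as_matrix(); T[:3,3]=s["eef_pos"]
        W=T@np.array(c["mount"])
    else: W=np.array(c["world_from_camera"])
    return K,d,W
def pts(c,uv,depth):
    K,d,W=c
    n=cv2.undistortPoints(np.array(uv,float).reshape(-1,1,2),K,d).reshape(-1,2)
    z=np.array(depth,float).reshape(-1)
    p=np.c_[n[:,0]*z,-n[:,1]*z,-z]
    return p@W[:3,:3].T+W[:3,3]
def plane(c,uv,h):
    o=c[2][:3,3]; q=pts(c,uv,np.ones(len(uv))); v=q-o
    return o+v*((h-o[2])/v[:,2])[:,None]
def proj(c,P):
    K,d,W=c
    p=(np.atleast_2d(P)-W[:3,3])@W[:3,:3]*[1,-1,-1]
    return cv2.projectPoints(p,np.zeros(3),np.zeros(3),K,d)[0].reshape(-1,2)
E
python3 - <<'E'
from h import *
for n in ("scene","top"):
    im,de=eyes.get_image(n); cv2.imwrite(f"pics/{n}0.png",im); np.save(f"pics/{n}0.npy",de)
    c=cal(n);print(n,c[2].round(3).tolist(),(de>0).mean())
print(env.state())
E
```

```text
pics
scene [[-0.579, -0.474, 0.664, 1.508], [0.815, -0.315, 0.486, 0.664], [-0.021, 0.822, 0.569, 1.008], [0.0, 0.0, 0.0, 1.0]] 0.9957942708333334
top [[0.022, 0.992, -0.125, 0.41], [-1.0, 0.023, 0.007, -0.007], [0.01, 0.125, 0.992, 1.3], [0.0, 0.0, 0.0, 1.0]] 0.9961295572916666
{'time_s': 0.1, 'joints': array([ 1.14398575e+00,  5.33164211e-02,  1.61413364e+00,  4.19911668e-05,
        1.47594565e+00, -1.18989685e-01]), 'qd': array([-0.00090681, -0.00214885, -0.00302322, -0.00152211,  0.00125664,
       -0.00145905]), 'joint_efforts': array([-4.15157956e-04, -3.94904888e+01, -3.71362782e+01, -1.94826493e-04,
        3.88652654e-03,  4.32135309e-06]), 'eef_pos': array([0.18914206, 0.59517628, 0.2551838 ]), 'eef_rot': array([ 1.53305439e-01,  9.88178440e-01, -8.62532727e-04, -2.63110727e-04]), 'contact_force': array([-0.33981174, -0.502225  ,  1.00973502]), 'wrist_torque': array([ 0.03066999,  0.06221818, -0.0236012 ]), 'grip_force': 0.0, 'opening': 0.9994182270805727}
```

View pics/scene0.png

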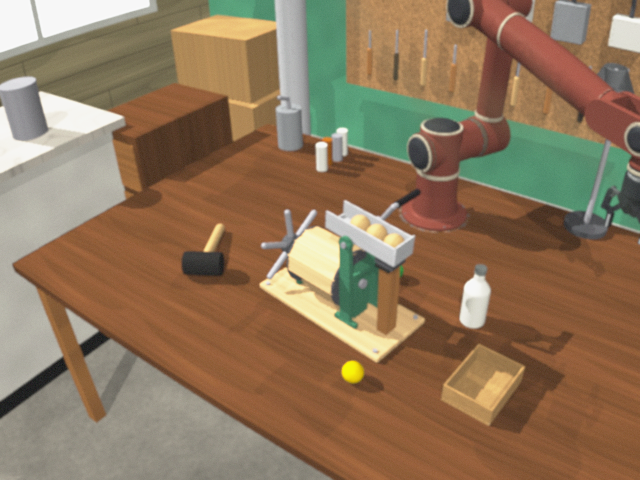

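View pics/top0.png

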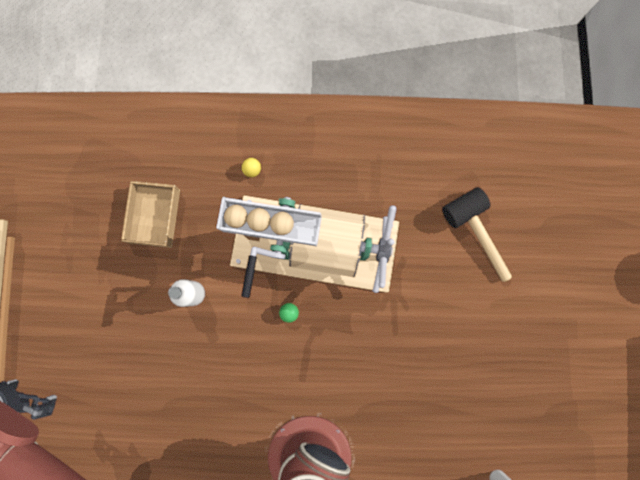

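The scene picture shows the machine mid-table, with the star at (290,243), the trough with three balls around (380,235) and the black lever bar at (405,198). In the top picture the plate's corners are near (244,197), (398,217), (390,292) and (231,268). The star is at (385,248), the bar at (249,275) and the robot base at the bottom. I see no mouth on the drum's upper side.

```bash
cat >> h.py <<'E'
def cloud(n,im,de):
    v,u=np.mgrid[0:480:1,0:640:1]; uv=np.c_[u.ravel(),v.ravel()]
    return uv,pts(cal(n),uv,de.ravel()),im.reshape(-1,3)
E
cat > m.py <<'E'
from h import *
C={}
for n in ("scene","top"):
    C[n]=cloud(n,cv2.imread(f"pics/{n}0.png"),np.load(f"pics/{n}0.npy"))
uv,P,col=C["top"]
hsv=cv2.cvtColor(col.reshape(1,-1,3),cv2.COLOR_BGR2HSV)[0]
m=(P[:,2]>.008)&(P[:,2]<.024)&(hsv[:,2]>130)&(P[:,0]>.3)&(P[:,0]<.75)&(P[:,1]>-.25)&(P[:,1]<.32)
mm=cv2.morphologyEx(m.reshape(480,640).astype(np.uint8),cv2.MORPH_OPEN,np.ones((3,3)))
k,l,st,ce=cv2.connectedComponentsWithStats(mm)
print([(s.tolist()) for s in st if s[4]>40])
mm=np.isin(l,[i for i in range(1,k) if st[i][4]>100])
rect=cv2.minAreaRect(np.float32(P[mm.ravel()][:,:2]*1000)); print(rect)
E
python3 m.py
```

```text
[[0, 0, 640, 480, 303996], [243, 196, 14, 6, 71], [258, 198, 20, 8, 101], [364, 216, 19, 28, 383], [391, 221, 8, 18, 102], [231, 234, 45, 34, 709], [255, 254, 123, 35, 1669], [380, 257, 14, 35, 169]]
((551.9864501953125, -1.967620849609375), (420.6571350097656, 190.9915313720703), 81.66045379638672)
```

```bash
cat >> h.py <<'E'
yaw=np.radians(-8.34); Y=np.array([-np.sin(yaw),np.cos(yaw),0]); X=np.array([np.cos(yaw),np.sin(yaw),0])
O=np.array([.552,-.002,0])-.03*Y
M=np.c_[X,Y,[0,0,1]]
def tom(P): return (P-O)@M
def tow(p): return O+np.asarray(p)@M.T
E
cat > s.py <<'E'
from h import *
import sys
tag=sys.argv[1]
if tag!="0":
    for n in ("scene","top"):
        im,de=eyes.get_image(n); cv2.imwrite(f"pics/{n}{tag}.png",im); np.save(f"pics/{n}{tag}.npy",de)
for n in ("scene","top"):
    im=cv2.imread(f"pics/{n}{tag}.png"); uv,P,col=cloud(n,im,np.load(f"pics/{n}{tag}.npy"))
    p=tom(P); r=np.hypot(p[:,0],p[:,2]-.115); a=np.degrees(np.arctan2(p[:,0],p[:,2]-.115))
    s=(abs(p[:,1]+.14)<.018)&(r>.04)&(r<.118)&(p[:,2]>.03)
    h,_=np.histogram(a[s],np.arange(-180,181,10)); print(n,"star",{int(-180+10*i):int(x) for i,x in enumerate(h) if x>2})
    d=(abs(p[:,1])<.06)&(r<.09)
    for b in range(-180,180,15):
        q=d&(a>=b)&(a<b+15)
        if q.sum()>10: print("  drum",b,q.sum(),np.percentile(r[q],[10,50,90]).round(3))
    g=(col.max(1)<60)&(p[:,0]<-.07)&(p[:,0]>-.2)&(abs(p[:,1]-.1)<.12)&(p[:,2]>.25)&(p[:,2]<.36)
    if g.sum(): print("  bar",g.sum(),p[g].mean(0).round(3),p[g].min(0).round(3),p[g].max(0).round(3))
    hsv=cv2.cvtColor(col.reshape(1,-1,3),cv2.COLOR_BGR2HSV)[0]
    b=(p[:,2]>.2)&(p[:,2]<.34)&(abs(p[:,0])<.033)&(p[:,1]>-.02)&(p[:,1]<.25)&(hsv[:,1]>60)
    print("  wood in trough",b.sum(),p[b].mean(0).round(3) if b.sum() else "", p[b].min(0).round(3) if b.sum() else "")
E
python3 s.py 0; python3 -c "
from h import *
im=cv2.imread('pics/scene0.png')[180:360,240:450];cv2.imwrite('pics/crop0.png',cv2.resize(im,None,fx=3.3,fy=3.3,interpolation=2))"
```

```text
scene star {-70: 5, -60: 95, -50: 42, -10: 3, 0: 95, 10: 41, 50: 15, 60: 111, 70: 6, 110: 49, 120: 113}
  drum -30 67 [0.073 0.075 0.076]
  drum -15 116 [0.072 0.074 0.075]
  drum 0 216 [0.072 0.075 0.077]
  drum 15 276 [0.071 0.074 0.077]
  drum 30 313 [0.072 0.075 0.078]
  drum 45 312 [0.071 0.074 0.078]
  drum 60 284 [0.073 0.076 0.079]
  drum 75 254 [0.073 0.075 0.078]
  drum 90 99 [0.074 0.076 0.079]
  drum 150 91 [0.073 0.075 0.079]
  bar 109 [-0.118  0.15   0.321] [-0.156  0.143  0.313] [-0.079  0.155  0.327]
  wood in trough 696 [0.008 0.161 0.284] [-0.031  0.063  0.2  ]
top star {-120: 79, -110: 33, -60: 110, -50: 72, -10: 19, 0: 69, 50: 101, 60: 100, 110: 32, 120: 31}
  drum -90 110 [0.075 0.076 0.077]
  drum -75 171 [0.074 0.075 0.076]
  drum -60 306 [0.074 0.076 0.079]
  drum -45 370 [0.073 0.075 0.078]
  drum -30 389 [0.074 0.077 0.079]
  drum -15 306 [0.073 0.076 0.078]
  drum 0 294 [0.074 0.077 0.079]
  drum 15 276 [0.073 0.076 0.078]
  drum 30 197 [0.075 0.077 0.079]
  drum 45 189 [0.074 0.076 0.077]
  drum 60 78 [0.076 0.077 0.078]
  bar 107 [-0.123  0.145  0.324] [-0.16   0.134  0.319] [-0.081  0.15   0.328]
  wood in trough 1184 [-0.002  0.149  0.293] [-0.024  0.077  0.257]
```

View pics/crop0.png

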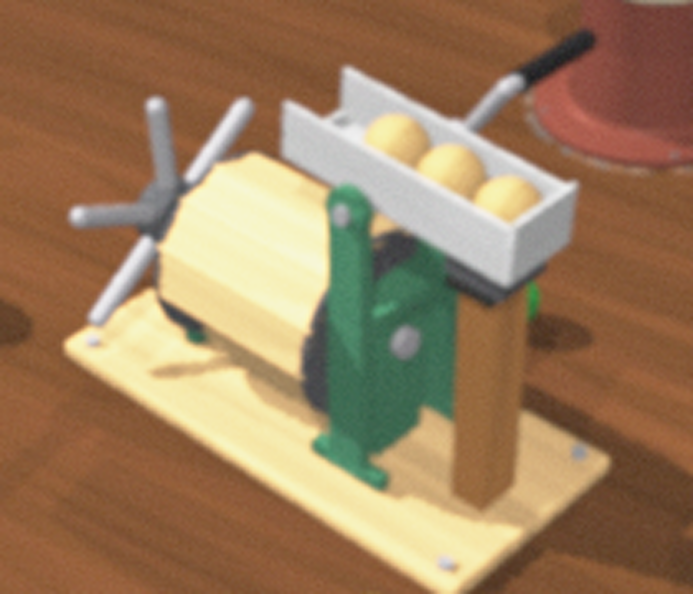

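```bash
python3 - <<'E'
from h import *
uv,P,col=cloud("scene",cv2.imread("pics/scene0.png"),np.load("pics/scene0.npy")); p=tom(P)
r=np.hypot(p[:,0],p[:,2]-.115); a=np.degrees(np.arctan2(p[:,0],p[:,2]-.115))%360
for b in range(60,220,6):
    q=(abs(p[:,1])<.06)&(r<.098)&(a>=b)&(a<b+6)
    if q.sum(): print(b,q.sum(),np.percentile(r[q],[5,50,95]).round(3),np.percentile(p[q,1],[5,95]).round(3),col[q].mean(0).round())
# spoke angles via circular mean mod 60
for n in ("scene","top"):
    uv,P,col=cloud(n,cv2.imread(f"pics/{n}0.png"),np.load(f"pics/{n}0.npy")); p=tom(P)
    r=np.hypot(p[:,0],p[:,2]-.115); a=np.arctan2(p[:,0],p[:,2]-.115)
    s=(abs(p[:,1]+.14)<.018)&(r>.05)&(r<.118)&(p[:,2]>.03)
    print(n,np.degrees(np.angle(np.exp(6j*a[s]).mean()))/6)
E
```

```text
60 134 [0.072 0.076 0.08 ] [-0.055  0.053] [193. 243. 247.]
66 104 [0.073 0.076 0.08 ] [-0.051  0.054] [164. 226. 244.]
72 95 [0.071 0.075 0.078] [-0.05   0.053] [155. 219. 242.]
78 101 [0.072 0.075 0.079] [-0.055  0.053] [153. 217. 240.]
84 104 [0.072 0.076 0.079] [-0.05   0.051] [156. 220. 242.]
90 88 [0.073 0.077 0.08 ] [-0.056  0.054] [155. 218. 241.]
96 11 [0.075 0.076 0.078] [-0.041  0.04 ] [144. 205. 235.]
144 1 [0.073 0.073 0.073] [-0.043 -0.043] [ 95. 135. 163.]
150 61 [0.072 0.075 0.079] [-0.057  0.031] [100. 140. 170.]
156 30 [0.072 0.074 0.08 ] [-0.047  0.019] [116. 163. 198.]
168 2 [0.098 0.098 0.098] [0.008 0.017] [ 94. 130. 157.]
scene 5.153116080099747
top 4.589099635467699
```

The star's spokes stand at about 5° mod 60. The drum surface is solid from -90° to 96° and open from 96° to 150°, so the mouth is at about +125°. I'll turn it by -125°, in two pushes of the top spoke toward machine -x with the fingers shut. First I'll square the tool to the machine and travel over high.

```bash
python3 -m jog '[0,0,-40,0,0,-4.65,1,0,0,-40,0,0,-4.65,1,0,0,-40,0,0,0,1,0,0,-40,0,0,0,1]' >/dev/null
python3 -m jog '[-20.5,-29.5,0,0,0,0,1,-20.5,-29.5,0,0,0,0,1,-20.5,-29.5,0,0,0,0,1,-20.5,-29.5,0,0,0,0,1,-20.5,-29.5,0,0,0,0,1,-20.5,-29.5,0,0,0,0,1,-20.5,-29.5,0,0,0,0,1,-20.5,-29.5,0,0,0,0,1,-20.5,-29.5,0,0,0,0,1,-20.5,-29.5,0,0,0,0,1]' >/dev/null
python3 -m jog '[-20.5,-29.5,0,0,0,0,1,-20.5,-29.5,0,0,0,0,1,-20.5,-29.5,0,0,0,0,1,-20.5,-29.5,0,0,0,0,1,-20.5,-29.5,0,0,0,0,1,-20.5,-29.5,0,0,0,0,1,-20.5,-29.5,0,0,0,0,1,-20.5,-29.5,0,0,0,0,1,-20.5,-29.5,0,0,0,0,1,-20.5,-29.5,0,0,0,0,1]' 
python3 -m jog '[-20.5,-29.5,0,0,0,0,1,-20.5,-29.5,0,0,0,0,1,-20.5,-29.5,0,0,0,0,1,-20.5,-29.5,0,0,0,0,1,0,0,0,0,0,0,1]' 
cat > w.py <<'E'
from h import *
s=env.state(); Rm=R.from_quat(s["eef_rot"]).as_matrix()
print("t",round(s["time_s"],2),"machine mm",(tom(s["eef_pos"])*1000).round(1),"tool axes in machine",(M.T@Rm).round(3).tolist(),"F",s["contact_force"].round(1),"op",round(s["opening"],2),"j",s["joints"].round(2))
E
python3 w.py
```

```text
time_s: 2.1
eef_pos: [0.5098, -0.0494, 0.4158]
eef_rot: [0.073, 0.997, 0.0, -0.0]
contact_force: [0.9, -0.1, -0.1]
opening: 0.001
grip_force: 0.0
time_s: 2.52
eef_pos: [0.5746, -0.1811, 0.4133]
eef_rot: [0.075, 0.997, -0.0, -0.002]
contact_force: [-0.1, -0.6, -0.7]
opening: 0.001
grip_force: 0.0
t 2.52 machine mm [  48.3 -144.   413.3] tool axes in machine [[-1.0, 0.005, -0.003], [0.005, 1.0, -0.001], [0.003, -0.001, -1.0]] F [-0.1 -0.6 -0.7] op 0.0 j [-0.43 -0.04  1.45 -0.    1.74 -1.85]
```

```bash
python3 -m jog '[0,1,38,0,0,0,1,0,1,38,0,0,0,1,0,1,38,0,0,0,1,0,1,38,0,0,0,1,0,0,37,0,0,0,1,0,0,0,0,0,0,1]' | grep force
python3 -m jog '[10.3,0,0,0,0,0,1,10.3,0,0,0,0,0,1,10.3,0,0,0,0,0,1,10.3,0,0,0,0,0,1,9,0,1.4,0,0,0,1,9,0,1.4,0,0,0,1,9,0,4,0,0,0,1,9,0,4,0,0,0,1,9,0,4,0,0,0,1,0,0,0,0,0,0,1]' | grep force
cat > a.py <<'E'
from h import *
import sys
for n in ("scene","top"):
    im,de=eyes.get_image(n); cv2.imwrite(f"pics/{n}{sys.argv[1]}.png",im); np.save(f"pics/{n}{sys.argv[1]}.npy",de)
    uv,P,col=cloud(n,im,de); p=tom(P)
    r=np.hypot(p[:,0],p[:,2]-.115); a=np.arctan2(p[:,0],p[:,2]-.115)
    s=(abs(p[:,1]+.14)<.015)&(r>.05)&(r<.115)&(p[:,2]>.03)&((n=="top")|(a>np.radians(30)))&((n=="scene")|(abs(a)>np.radians(30))|(len(sys.argv)>2))
    print(n,s.sum(),"spoke deg mod 60",np.degrees(np.angle(np.exp(6j*a[s]).mean()))/6,"coh",abs(np.exp(6j*a[s]).mean()).round(2))
E
python3 w.py; python3 a.py 1
```

```text
contact_force: [-1.2, -0.3, -2.3]
grip_force: 0.0
contact_force: [-0.6, -0.0, 0.2]
grip_force: 0.0
t 3.85 machine mm [ -42.1 -135.   210.5] tool axes in machine [[-1.0, 0.0, -0.004], [0.0, 1.0, 0.001], [0.004, 0.001, -1.0]] F [-0.6 -0.   0.2] op 0.0 j [-0.46 -0.19  1.92 -0.    1.41 -1.89]
scene 265 spoke deg mod 60 16.356572284755128 coh 0.93
top 243 spoke deg mod 60 19.80915976797231 coh 0.9
```

```bash
python3 -m jog '[5.5,-1,7,0,0,0,1,5.5,-1,7,0,0,0,1,5.5,-1,7,0,0,0,1,0,0,0,0,0,0,1]' | grep contact
python3 -m jog '[0,0,-30,0,0,0,1,0,0,-30,0,0,0,1,0,0,-30,0,0,0,1,-35,0,0,0,0,0,1,-35,0,0,0,0,0,1,-35,0,0,0,0,0,1,0,0,0,0,0,0,1]' | grep contact
python3 w.py; python3 a.py 2 full
```

```text
contact_force: [0.3, 0.5, 0.3]
contact_force: [-1.2, 0.2, -0.1]
t 4.87 machine mm [  52.2 -138.5  278.3] tool axes in machine [[-1.0, -0.001, -0.003], [-0.001, 1.0, 0.001], [0.003, 0.001, -1.0]] F [-1.2  0.2 -0.1] op -0.0 j [-0.42 -0.    1.63  0.    1.51 -1.84]
scene 257 spoke deg mod 60 -0.603111460864639 coh 0.94
top 116 spoke deg mod 60 -3.6824102252737987 coh 0.93
```

```bash
python3 -m jog '[0,-1,27,0,0,0,1,0,0,27,0,0,0,1,10.5,0,0,0,0,0,1,10.5,0,0,0,0,0,1,10.5,0,0,0,0,0,1,10.5,0,0,0,0,0,1,10.5,0,0,0,0,0,1,10.5,0,0,0,0,0,1]' | grep contact
python3 -m jog '[9,0,4.5,0,0,0,1,9,0,4.5,0,0,0,1,9,0,4.5,0,0,0,1,6.7,0,7,0,0,0,1,6.7,0,7,0,0,0,1,6.7,0,7,0,0,0,1,0,0,0,0,0,0,1]' | grep contact; python3 w.py
python3 -m jog '[0,0,-30,0,0,0,1,0,0,-30,0,0,0,1,0,0,-30,0,0,0,1,0,0,-40,0,0,0,1,0,0,-40,0,0,0,1,0,0,-40,0,0,0,1]' | grep contact
python3 w.py; python3 a.py 3 full; python3 -c "
from h import *
uv,P,col=cloud('top',cv2.imread('pics/top3.png'),np.load('pics/top3.npy')); p=tom(P)
m=(p[:,1]>-.06)&(p[:,1]<0)&(abs(p[:,0])<.07)
for b in range(-70,70,5):
    q=m&(p[:,0]*1000>=b)&(p[:,0]*1000<b+5)
    if q.sum(): print(b,np.median(p[q,2]).round(3),end='; ')
im=cv2.imread('pics/top3.png')[160:330,190:420];cv2.imwrite('pics/crop3.png',cv2.resize(im,None,fx=3,fy=3,interpolation=2))"
```

```text
contact_force: [1.9, 0.3, 0.9]
contact_force: [-0.9, -0.7, -0.4]
t 6.22 machine mm [ -63.5 -138.9  190.1] tool axes in machine [[-1.0, 0.0, -0.004], [0.0, 1.0, 0.001], [0.004, 0.001, -1.0]] F [-0.9 -0.7 -0.4] op 0.0 j [-0.48 -0.22  1.98 -0.    1.39 -1.91]
contact_force: [0.5, -0.2, -0.5]
t 6.72 machine mm [ -61.7 -139.   403.4] tool axes in machine [[-1.0, -0.0, -0.003], [-0.0, 1.0, 0.001], [0.003, 0.001, -1.0]] F [ 0.5 -0.2 -0.5] op -0.0 j [-0.48 -0.31  1.7   0.    1.75 -1.91]
scene 256 spoke deg mod 60 -1.9958291152171885 coh 0.93
top 230 spoke deg mod 60 -4.866724379358334 coh 0.97
-70 0.152; -65 0.158; -60 0.163; -55 0.168; -50 0.174; -45 0.178; -40 0.181; -25 0.048; -20 0.047; -15 0.045; -10 0.044; -5 0.043; 0 0.043; 5 0.044; 10 0.046; 15 0.047; 20 0.049; 25 0.049; 30 0.051; 35 0.176; 40 0.064; 45 0.07; 50 0.167; 55 0.165; 60 0.159; 65 0.154;
```

View pics/crop3.png

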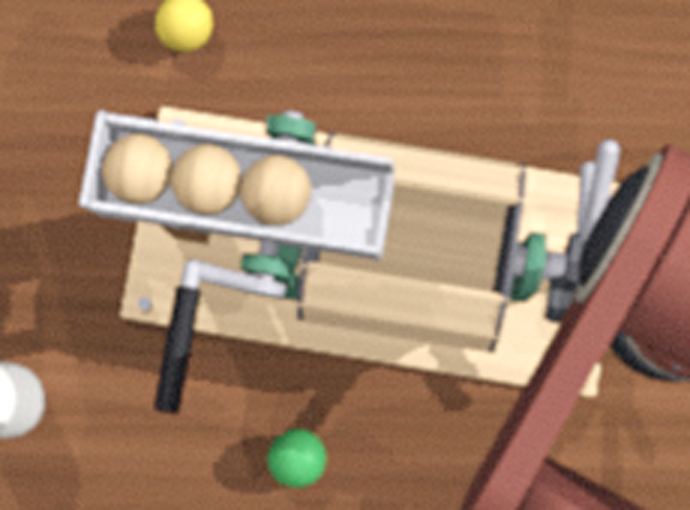

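The mouth is now on top, with the drum open from x -27 to 35 mm and overshot by roughly 3°. I'll nudge it back from the -x side.

```bash
python3 -m jog '[0,0,36,0,0,0,1,0,0,36,0,0,0,1,0,0,36,0,0,0,1,0,0,36,0,0,0,1,0,0,35,0,0,0,1,-10,0,0,0,0,0,1,-10,0,0,0,0,0,1,-10,0,0,0,0,0,1,-6,0,0,0,0,0,1,-6,0,0,0,0,0,1]' | grep contact
python3 -m jog '[0,0,0,0,0,0,1]' | grep contact; python3 w.py
python3 -m jog '[20,0,0,0,0,0,1,0,0,-40,0,0,0,1,0,0,-40,0,0,0,1,0,0,-40,0,0,0,0,0,0,-40,0,0,0,0,0,0,-40,0,0,0,0,0,0,0,0,0,0,0]' | grep contact
python3 w.py; python3 a.py 4 full
```

```text
contact_force: [0.4, 0.1, 0.2]
contact_force: [0.1, 0.6, -0.1]
t 7.73 machine mm [ -18.9 -139.2  223.3] tool axes in machine [[-1.0, -0.0, -0.001], [-0.0, 1.0, 0.0], [0.001, 0.0, -1.0]] F [ 0.1  0.6 -0.1] op 0.0 j [-0.46 -0.14  1.85  0.    1.43 -1.88]
contact_force: [-0.3, 0.1, 1.9]
t 8.32 machine mm [ -37.9 -139.8  434.8] tool axes in machine [[-1.0, -0.0, 0.015], [-0.0, 1.0, -0.005], [-0.015, -0.005, -1.0]] F [-0.3  0.1  1.9] op 0.5 j [-0.47 -0.26  1.61 -0.    1.77 -1.89]
scene 250 spoke deg mod 60 -1.4796017506146562 coh 0.93
top 178 spoke deg mod 60 -3.0797166997645817 coh 0.95
```

```bash
python3 -m jog '[10.3,35.6,0,0,0,0,0,10.3,35.6,0,0,0,0,0,10.3,35.6,0,0,0,0,0,10.3,35.6,0,0,0,0,0,10.3,35.6,0,0,0,0,0,10.3,35.6,0,0,0,0,0,10.3,35.6,0,0,0,0,0,10.3,35.6,0,0,0,0,0,0,0,0,0,0,0,0]' | grep contact
python3 w.py; python3 -c "
from h import *
c=cal('wrist'); im,de=eyes.get_image('wrist'); uv,P,col=cloud('wrist',im,de); p=tom(P); cv2.imwrite('pics/wr5.png',im)
g=(col.max(1)<60)&(p[:,0]<-.085)&(p[:,0]>-.155)&(abs(p[:,1]-.142)<.05)&(p[:,2]>.28)&(p[:,2]<.35)
print(g.sum(),p[g].mean(0).round(3),np.percentile(p[g],[2,98],axis=0).round(3))"
```

```text
contact_force: [-0.0, 0.8, -0.3]
t 9.17 machine mm [-124.3  150.   421.6] tool axes in machine [[-1.0, -0.008, -0.004], [-0.008, 1.0, 0.001], [0.004, 0.001, -1.0]] F [-0.   0.8 -0.3] op 0.5 j [ 0.13 -0.37  1.72  0.    1.8  -1.3 ]
1975 [-0.123  0.143  0.324] [[-0.154  0.133  0.319]
 [-0.087  0.149  0.327]]
```

View pics/wr5.png

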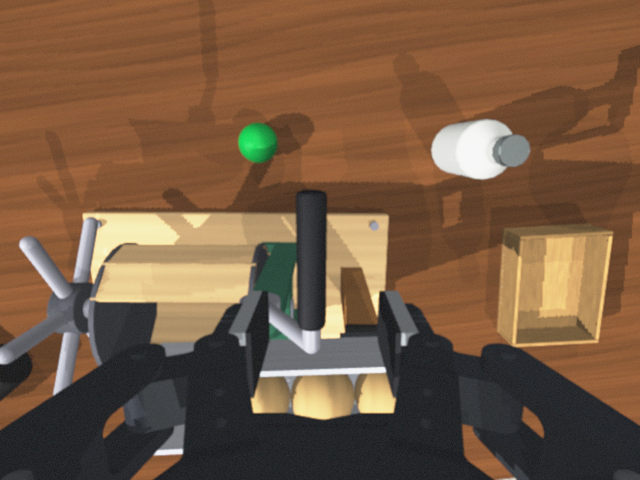

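The wrist view shows the black bar at (312,260), lying between the half-open pads (columns 250–390). Its measured position, y 0.142 and z 0.316, agrees with the nominal one. Next I'll descend and tip slowly.

```bash
python3 -m jog '[0,-1,35,0,0,0,0,0,-1,35,0,0,0,0,0,0,20,0,0,0,0,0,0,14,0,0,0,0,0,0,0,0,0,0,0]' | grep contact; python3 w.py
python3 -m jog '[0,-5,0,0,0,0,0,0,-5,0,0,0,0,0,0,-5,0,0,0,0,0,0,-3,0,0,0,0,0,0,-2.5,-1.5,0,0,0,0,0,-2.5,-1.3,0,0,0,0,0,-2.5,-1.2,0,0,0,0,0,-2.5,-1.1,0,0,0,0,0,0,0,0,0,0,0]' | grep contact; python3 w.py
cat > b.py <<'E'
from h import *
import sys
n="scene"; im,de=eyes.get_image(n); cv2.imwrite(f"pics/b{sys.argv[1]}.png",im); uv,P,col=cloud(n,im,de); p=tom(P)
hsv=cv2.cvtColor(col.reshape(1,-1,3),cv2.COLOR_BGR2HSV)[0]
g=(hsv[:,1]<50)&(hsv[:,2]>100)&(p[:,0]>.03)&(p[:,0]<.042)&(p[:,1]>0)&(p[:,1]<.24)&(p[:,2]>.2)&(p[:,2]<.45)
v=np.cov(p[g][:,1:].T); w,e=np.linalg.eigh(v); d=e[:,1]; d=d*np.sign(d[0]); print("trough wall slope deg (rises to +y)",np.degrees(np.arctan2(d[1],d[0])).round(1),g.sum())
b=(hsv[:,1]>70)&(abs(p[:,0])<.03)&(p[:,1]>.0)&(p[:,1]<.24)&(p[:,2]>.25)&(hsv[:,2]>120); print("ball-wood px in trough",b.sum(), p[b].mean(0).round(3) if b.any() else "")
E
python3 b.py 1
```

```text
contact_force: [-0.2, -0.6, -0.3]
t 9.63 machine mm [-123.1  142.1  314.8] tool axes in machine [[-1.0, 0.001, -0.008], [0.001, 1.0, -0.002], [0.008, -0.003, -1.0]] F [-0.2 -0.6 -0.3] op 0.5 j [ 0.12 -0.37  1.89 -0.    1.63 -1.31]
contact_force: [-0.9, 9.8, 8.2]
t 10.38 machine mm [-120.7  117.6  330.4] tool axes in machine [[-1.0, -0.002, 0.007], [-0.002, 1.0, 0.009], [-0.007, 0.009, -1.0]] F [-0.9  9.8  8.2] op 0.5 j [ 0.06 -0.4   1.89  0.01  1.64 -1.37]
trough wall slope deg (rises to +y) 6.9 1179
ball-wood px in trough 502 [0.007 0.139 0.301]
```

```bash
python3 -m jog '[0,-2.5,1,0,0,0,0,0,-2.5,1,0,0,0,0,0,-2.5,1,0,0,0,0,0,-2.5,1,0,0,0,0,0,-2.5,0,0,0,0,0,0,-2.5,0,0,0,0,0,0,-2.5,0,0,0,0,0,0,-2.5,0,0,0,0,0,0,0,0,0,0,0,0]' | grep contact; python3 w.py; python3 b.py 2
```

```text
contact_force: [-0.4, 4.4, 3.3]
t 11.18 machine mm [-120.5   96.   324.8] tool axes in machine [[-1.0, -0.0, 0.006], [-0.0, 1.0, 0.004], [-0.006, 0.004, -1.0]] F [-0.4  4.4  3.3] op 0.5 j [ 0.01 -0.42  1.91  0.    1.64 -1.41]
trough wall slope deg (rises to +y) 23.8 1135
ball-wood px in trough 2 [-0.024  0.217  0.287]
```

```bash
python3 -m jog '[0,-3.5,0,0,0,0,0,0,-3.5,0,0,0,0,0,0,-3.5,0,0,0,0,0,0,-3.5,0,0,0,0,0,0,-3.5,0,0,0,0,0,0,-3.5,0,0,0,0,0,0,-3.5,0,0,0,0,0,0,-3.5,0,0,0,0,0,0,-3.5,0,0,0,0,0,0,-3,0,0,0,0,0]' | grep contact; python3 -m jog '[0,0,0,0,0,0,0,0,0,0,0,0,0,0,0,0,0,0,0,0,0,0,0,0,0,0,0,0,0,0,0,0,0,0,0,0,0,0,0,0,0,0]' | grep contact; python3 w.py; python3 b.py 3; python3 -c "
from h import *
im=cv2.imread('pics/b3.png')[150:370,220:480];cv2.imwrite('pics/crop6.png',cv2.resize(im,None,fx=2.6,fy=2.6,interpolation=2))"
```

```text
contact_force: [3.1, 4.1, -2.3]
contact_force: [1.3, 3.2, -2.8]
t 12.57 machine mm [-122.1   61.1  320.5] tool axes in machine [[-1.0, -0.0, -0.002], [-0.0, 1.0, -0.0], [0.002, -0.0, -1.0]] F [ 1.3  3.2 -2.8] op 0.5 j [-0.06 -0.44  1.94  0.    1.65 -1.49]
trough wall slope deg (rises to +y) 49.6 1003
ball-wood px in trough 0
```

View pics/crop6.png

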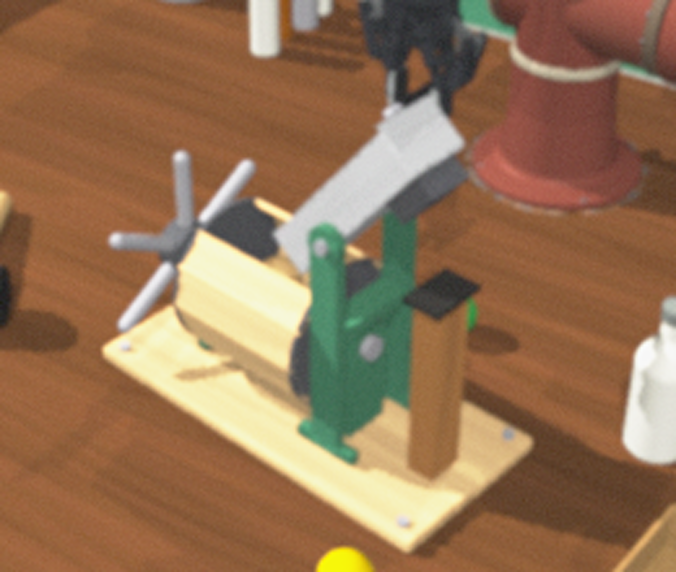

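The trough is tipped to about 0.9, with no ball left in it and none on the plate or table. Now I'll lower it gently.

```bash
python3 -m jog '[0,3.5,-0.5,0,0,0,0,0,3.5,-0.5,0,0,0,0,0,3.5,-0.5,0,0,0,0,0,3.5,-0.5,0,0,0,0,0,3.5,-0.5,0,0,0,0,0,3.5,-0.5,0,0,0,0,0,3.5,-0.5,0,0,0,0,0,3.5,-0.5,0,0,0,0,0,3.5,-0.5,0,0,0,0,0,3.5,-0.5,0,0,0,0]' | grep contact; python3 w.py
python3 -m jog '[0,3.5,0,0,0,0,0,0,3.5,0,0,0,0,0,0,3.5,0,0,0,0,0,0,3.5,1,0,0,0,0,0,3.5,1,0,0,0,0,0,3.5,1,0,0,0,0,0,3.5,1,0,0,0,0,0,3.5,1,0,0,0,0,0,3.5,1,0,0,0,0,0,3.5,1,0,0,0,0]' | grep contact; python3 w.py
python3 -m jog '[0,3,0,0,0,0,0,0,3,0,0,0,0,0,0,3,0,0,0,0,0,0,2,0,0,0,0,0,0,0,0,0,0,0,0,0,0,0,0,0,0,0]' | grep contact; python3 w.py; python3 b.py 4
```

```text
contact_force: [1.2, 1.6, -2.2]
t 13.45 machine mm [-121.6   96.4  326.2] tool axes in machine [[-1.0, -0.0, 0.0], [-0.0, 1.0, 0.0], [-0.0, 0.0, -1.0]] F [ 1.2  1.6 -2.2] op 0.5 j [ 0.02 -0.42  1.91  0.    1.65 -1.41]
contact_force: [0.5, 0.3, -0.1]
t 14.28 machine mm [-121.6  131.2  319. ] tool axes in machine [[-1.0, 0.0, 0.0], [0.0, 1.0, -0.0], [-0.0, -0.0, -1.0]] F [ 0.5  0.3 -0.1] op 0.5 j [ 0.09 -0.38  1.9  -0.    1.63 -1.33]
contact_force: [0.9, 0.3, -0.8]
t 14.78 machine mm [-121.6  142.   319.3] tool axes in machine [[-1.0, -0.0, 0.0], [-0.0, 1.0, -0.0], [-0.0, -0.0, -1.0]] F [ 0.9  0.3 -0.8] op 0.5 j [ 0.12 -0.37  1.89 -0.    1.63 -1.31]
trough wall slope deg (rises to +y) -4.2 1193
ball-wood px in trough 0
```

Trough back on its rest. I'll lift away, move aside and check the mouth, the balls and the bystanders.

```bash
python3 -m jog '[0,0,-30,0,0,0,0,0,0,-35,0,0,0,0,0,0,-40,0,0,0,0,20,30,0,0,0,0,0,20,30,0,0,0,0,0,20,30,0,0,0,0,0,10,30,0,0,0,0,0,0,0,0,0,0,0,0]' | grep contact; python3 w.py; python3 a.py 7 full; python3 b.py 5
python3 - <<'E'
from h import *
a=cv2.imread('pics/top0.png');b=cv2.imread('pics/top7.png')
im=b[100:340,100:560];cv2.imwrite('pics/crop7.png',cv2.resize(im,None,fx=1.7,fy=1.7,interpolation=2))
for nm,(x0,y0,x1,y1) in dict(mallet=(430,175,520,295),tray=(115,175,185,250),glue=(160,272,210,312)).items():
    print(nm,np.abs(a[y0:y1,x0:x1].astype(int)-b[y0:y1,x0:x1]).mean().round(1))
E
```

```text
contact_force: [0.2, 0.2, -0.2]
t 15.5 machine mm [-193.8  265.3  424.2] tool axes in machine [[-1.0, -0.006, -0.001], [-0.006, 1.0, 0.002], [0.001, 0.002, -1.0]] F [ 0.2  0.2 -0.2] op 0.5 j [ 0.42 -0.36  1.71  0.    1.79 -1.01]
scene 254 spoke deg mod 60 -1.5893552708609722 coh 0.93
top 561 spoke deg mod 60 0.02510654303502237 coh 0.88
trough wall slope deg (rises to +y) -4.0 1183
ball-wood px in trough 0 
mallet 2.9
tray 5.8
glue 18.9
```

View pics/crop7.png

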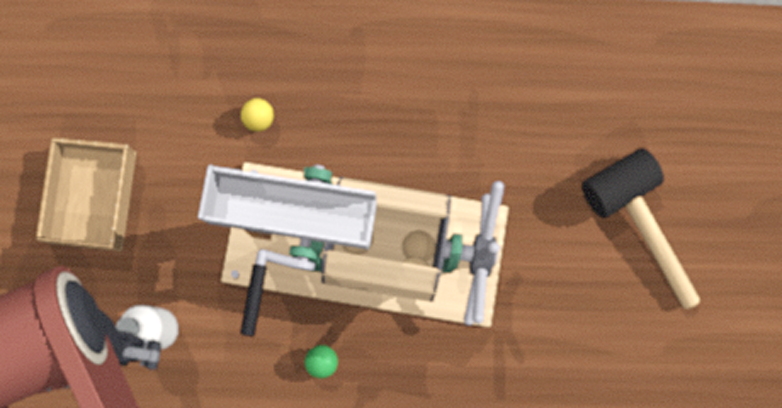

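The top view shows the trough empty at (290,205). The mouth is up, with one ball at (418,247) and another partly under the spout at (355,245); the third must be beneath the trough, as nothing lies outside. The mallet, tray and bottle stand as before, with the arm only passing above the bottle.

```bash
python3 -c "
from plant import env
print(env.job_done())"
```

```text
the job is handed in; nothing more can be done
None
```

I've handed the job in at about 16 s: the mouth points up to within about 2°, the trough is empty and back on its rest, and the mallet, glue bottle and tray were not touched. I could see only two of the three balls in the drum; the third is out of view, most likely under the spout, with none outside.

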